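Cull the broken scrapers from the sloped stand

TASK

Of the five blue plastic scrapers standing in the sloped wooden stand, two are broken: one has lost an upper corner and one has snapped off short. Pull these two out along their slope and lay them inside the red reject tray. Leave the three sound scrapers standing as they are and do not disturb the other things on the table.

Things in the scene. Friction and masses are not known exactly. Their poses are not given: they have to be found in the camera images.
- chipped_mid (a point): broken blue scraper, to be culled: plate like the sound ones (60 wide along y, 130 tall along z, 6 thick along x) but its upper +y corner is missing (stepped break from 86 mm up, 18 to 33 mm wide near the top), no dark spot. Point on the centre line, 65 mm above the lower edge; from it up to 45 mm higher the plate is whole within 9 mm of the centre line. About 50 g
- short_mid (a point): broken blue scraper, to be culled: 60 wide (y), only 95 tall (z, up along the plate), 6 thick (x), its top snapped off nearly straight across. Point at its centre, 47.5 mm above its lower edge. About 50 g
- scraper_a_mid (a point): sound blue plastic scraper: flat plate 60 wide (its y), 130 tall (its z, up along the plate), 6 thick (its x), both upper corners rounded to 15 mm radius, small dark hanging spot near the top. Point at the centre of the plate, 65 mm above its lower edge. It must stay in the stand
- scraper_b_mid (a point): sound blue plastic scraper: flat plate 60 wide (its y), 130 tall (its z, up along the plate), 6 thick (its x), both upper corners rounded to 15 mm radius, small dark hanging spot near the top. Point at the centre of the plate, 65 mm above its lower edge. It must stay in the stand
- scraper_c_mid (a point): sound blue plastic scraper: flat plate 60 wide (its y), 130 tall (its z, up along the plate), 6 thick (its x), both upper corners rounded to 15 mm radius, small dark hanging spot near the top. Point at the centre of the plate, 65 mm above its lower edge. It must stay in the stand
- stand: fixed wooden stand, 100 deep (x from -42 to 58), 345 wide (y); origin on the table under its middle. Five pockets in a row along y, 68 mm apart, middle one at y = 0, its floor at (30, 0, 45) mm; each 63 wide, 8.2 front to back, 40 deep, leaning 24 degrees, mouth up and toward its -x (robot side). Scrapers rest loosely in them, leaning 24 to 27 degrees, in any order, 8 mm between neighbours
- tray: fixed open red tray, 250 long (x) by 180 wide (y), 45 high, walls and floor 5 mm; origin on the table under its centre
- green_marker: green and white marker pen, 130x17x20 mm, lying along its y; origin on the underside at its middle. A bystander
- tape: roll of brown packing tape lying flat, 83 mm across, 24 high; origin under its centre. A bystander
- shaker: salt jar with a red cap, 45 mm across, 106 high, standing; origin under its centre. A bystander
Things that resemble listed ones, but are neither listed nor needed, are in the scene too. Leave any pink look-alike of the part that bears short_mid alone.

How it is judged:
By the outcome, as a careful person would: the job done as asked, in the order asked, and still so for the second after the job is handed in, with the robot touching nothing.
It also fails if it takes over 67 s, if anything falls off the work surface, if the arm or the gripper's body presses on something with over 40 N, if the wrist force passes 120 N, or if a joint passes its speed limit or range.

ROBOT

A 6-joint arm with a two-finger parallel gripper is mounted at the origin on a cart in front of the work surface, level with it; the furniture and walls round the work are solid. World frame = base frame: x ahead of the robot, y to its left, z up, the work surface at z = 0. Lengths are in m, angles in degrees, forces in N, time in s.
With the tool pointing down it reaches from about 0.25 to 0.725 m from the base axis. Payload 9.7 kg.
Tool frame: the origin (TCP) lies midway between the tips of the shut fingers; the grasp point (between the pads) lies 19 mm behind it; z points along the fingers, y is the line along which they close (so a half turn about z gives the same grasp; the last joint's range is limited). The gripper opens to 85 mm and grips with 20 to 120 N. Pads are 22 mm wide; open, the fingers measure 114 mm over their backs; the gripper's body (76 mm by 85 mm) begins 54 mm behind the grasp point. The pads swing forward as they close: fully open they stand 13 mm farther back than shut.
Start: joints at [72.536, 4.979, 10.078, 95.1, 0, 90], TCP at [0.165, 0.525, 0.231] pointing down, gripper open.
Joint ranges: [-179.16, 179.16], [-48.56, 103.87], [-65.8, 70.77], [-126.05, 130.52], [-82.76, 87.17], [-180, 180]. Speed limits (degrees/s): [127.2, 127.2, 147.25, 180, 180, 180].

INTERFACE

Orientations are given as [roll, pitch, yaw] about the fixed x, y, z axes, in that order (R = Rz(yaw) Ry(pitch) Rx(roll)).
In Python, from workcell import bot gives the robot as it stands.
- The arm moves only by the shell command python3 -m crank 'ROWS' [FORCE]. ROWS is JSON, a list of rows, each an object with "gripper": the finger opening in mm, from 0 to 85.4; "travel": the shift along the tool's x, y, z in mm, a list of three; "twist": the turn, a rotation vector about the tool's x, y, z in rad, a list of three. In form: [{"gripper": gripper, "travel": [tx, ty, tz], "twist": [rx, ry, rz]}, ...]. A call has 1 to 12 rows; each row shifts and turns the commanded pose from where the row before left it, along the tool's axes as they then stand; what a row does not reach is not made up. A row lasts 1/8 s, in which the tool goes at most 62.5 mm and 10.7 degrees, less where a joint would pass 70% of its speed; a pose out of reach is approached as far as the arm can. A call is refused whole if a number of a shift passes 62.5 or a number of a turn 0.188, either way. A call with a gripper value outside its range is refused whole. The fingers move at their own pace and stop on an object; FORCE is the grip in N (left out, the last holds). Time passes only in rows, so rows that do not move let the fingers close. It gives the time, the measured TCP pose, the force, the opening and the grip force at its end, in the units of the state.
- bot.get_obs(): the state, without advancing time (a new reading comes with each control period).
- bot.camera(name): name is "scene" or "top" or "wrist"; returns the picture (400x640x3 uint8, red, green, blue); there is no depth.
- bot.calibration(name): a dict with "vfov" (degrees; the focal length in pixels is half the picture's height over the tangent of half this angle, whatever the lens; pixels are square), "cx", "cy" (the principal point, pixels), "camera_from_world" (4x4, takes a point from world to camera coordinates). Camera axes: x right, y down, z forward; pixel columns grow to the right and rows downward; lengths in m; the calibration is good to about 2 mm. A picture is of the moment at which its call begins: read the wrist's pose just before it. calibration takes no time and is no camera call; for the wrist camera it gives the pose at the moment of the call.
- bot.job_done(): hands the job in; it is judged then, once.
The state is a dict: "time": time; "q": joint angles; "qd": joint speeds; "joint_efforts": joint torques, N m; "ee_pos": TCP position; "tcp_rot": TCP orientation; "wrist_force": force on the tool from outside, world axes, zero at the start; "torque": the same for the moment, N m; "opening": finger opening in m; "grasp_force": force on a finger pad.
Only numpy, scipy, OpenCV 4.12 (cv2) and the standard library are available. Lean on these libraries where they do the work, as an engineer would, in place of code of your own. Each camera call takes 0.05 s, during which the arm holds its last target. There are 200 camera calls.

## Working session

There is one attempt and no reset: what is moved stays moved. The work goes in short steps, Python scripts to look and compute and a shell command to move; the robot and the scene stay as the last step left them, time stands still between calls to the robot, and variables do not carry over. Pictures are saved under pics/ and viewed, at most 10 in all, crops included, and the job is handed in when it is done.

```bash
mkdir -p pics; ls; python3 - <<'E'
from workcell import bot
import cv2,json
for n in ["scene","top"]:
    im=bot.camera(n); cv2.imwrite(f"pics/{n}0.png",im[:,:,::-1])
    c=bot.calibration(n); print(n,c)
o=bot.get_obs(); print(o)
E
```

```text
pics
scene {'vfov': 43.422048281124205, 'cx': 321.9783149557291, 'cy': 198.5493298191605, 'camera_from_world': array([[ 0.70085096, -0.71305202, -0.01909865, -0.4060071 ],
       [-0.42785745, -0.39881149, -0.81110258,  0.28214958],
       [ 0.57074157,  0.57663352, -0.58459203,  1.40034553],
       [ 0.        ,  0.        ,  0.        ,  1.        ]])}
top {'vfov': 49.08498950811949, 'cx': 321.7579598088741, 'cy': 196.49926598490998, 'camera_from_world': array([[ 0.02853985, -0.99945367, -0.01666874, -0.07329967],
       [-0.99140148, -0.02617162, -0.12821136,  0.55563895],
       [ 0.12770506,  0.02018455, -0.99160678,  1.23415138],
       [ 0.        ,  0.        ,  0.        ,  1.        ]])}
{'time': 0.1, 'q': array([7.25372126e+01, 5.00881553e+00, 1.00384465e+01, 9.50992741e+01,
       2.47242197e-04, 8.99994379e+01]), 'qd': array([-0.06007153, -0.06634381,  0.2337582 , -0.01050356,  0.03290153,
       -0.07008633]), 'joint_efforts': array([ 2.02855426e-04, -5.21558332e+01,  4.65655732e+01,  1.59635843e-02,
       -1.23647618e-05,  1.68887982e-05]), 'ee_pos': array([0.16498452, 0.52445562, 0.23064074]), 'tcp_rot': array([-1.79930357e+02, -2.47925225e-04,  1.62537774e+02]), 'wrist_force': array([-0.27756964, -0.53421385, -0.30367693]), 'torque': array([ 0.00019523, -0.02644006,  0.00241439]), 'grasp_force': 0.0, 'opening': 0.08567625702902343}
```

View pics/scene0.png

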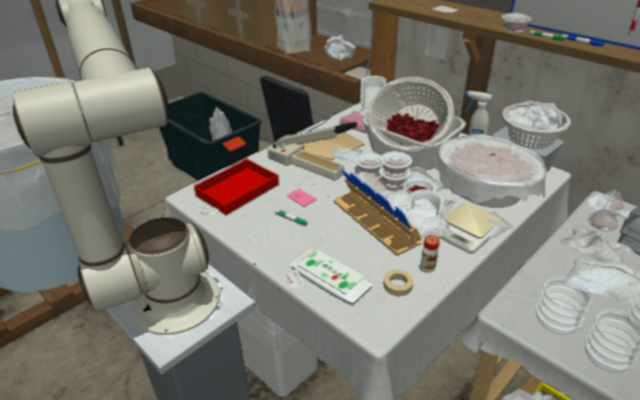

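View pics/top0.png

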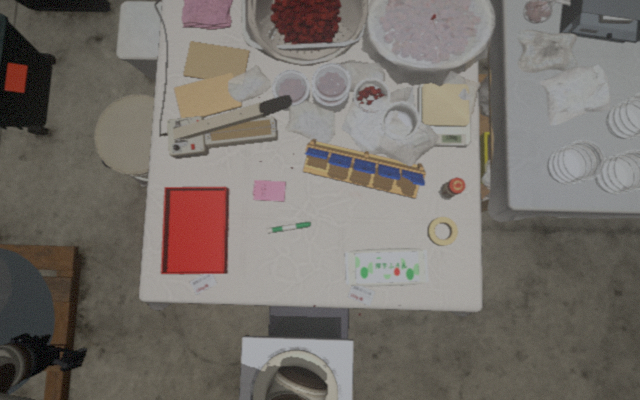

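The scene view shows the stand with blue plates around (378,208), the red tray at (237,186), the green marker at (292,216), the tape at (398,282) and the shaker at (430,253). In the top view the stand is at (364,168), the tray at (195,230), and there is a pink plate at (269,191). I'll crop in closer.

```bash
python3 - <<'E'
import cv2,numpy as np
a=cv2.imread("pics/scene0.png")[160:260,320:440]; b=cv2.imread("pics/top0.png")[130:205,295:435]
a=cv2.resize(a,(360*1,300),interpolation=cv2.INTER_CUBIC); 
b=cv2.resize(b,(140*5,75*5),interpolation=cv2.INTER_CUBIC)
s=cv2.resize(cv2.imread("pics/scene0.png")[165:225,335:425],(0,0),fx=8,fy=8,interpolation=cv2.INTER_CUBIC)
cv2.imwrite("pics/c1.png",b); cv2.imwrite("pics/c2.png",s)
E
```

```text
(no output)
```

View pics/c1.png

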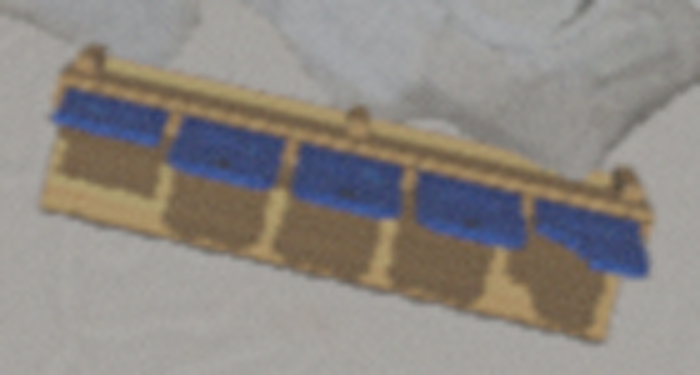

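The top crop shows five blue plates. The candidates, by top-view pixel, are: (317,153), short with no dark spot; (340,161), (364,166) and (389,172), each with a spot and sound; and (413,177), with its upper +y corner missing (chipped). The pink decoy lies at (269,191). Next I'll estimate the stand pose.

```bash
cat > h.py <<'E'
import numpy as np
from workcell import bot
def ray(c,u,v):
    f=200/np.tan(np.radians(c["vfov"]/2)); T=c["camera_from_world"]; R=T[:3,:3]
    return -R.T@T[:3,3], R.T@np.array([(u-c["cx"])/f,(v-c["cy"])/f,1])
def atz(c,u,v,z):
    o,d=ray(c,u,v); return o+d*(z-o[2])/d[2]
def proj(c,P):
    f=200/np.tan(np.radians(c["vfov"]/2)); T=c["camera_from_world"]
    p=np.atleast_2d(P)@T[:3,:3].T+T[:3,3]; return np.c_[f*p[:,0]/p[:,2]+c["cx"],f*p[:,1]/p[:,2]+c["cy"]]
E
python3 - <<'E'
from h import *
c=bot.calibration("top")
for h in (0,.03,.06,.08,.1):
    a,b=atz(c,303.4,171.6,h),atz(c,415,198,h); d=b-a
    print(h,a,b,np.linalg.norm(d),np.degrees(np.arctan2(d[0],-d[1])))
for u,v in [(163,187),(228,188),(227,272),(163,273)]: print(atz(c,u,v,.045))
for u,v in [(269,191),(290,228),(443,232),(452,187)]: print(atz(c,u,v,.01))
E
```

```text
0 [ 6.35882248e-01 -2.08174201e-05  0.00000000e+00] [ 0.56478421 -0.33401092  0.        ] 0.34147374733131725 -12.017438015706448
0.03 [ 0.63030485 -0.00195945  0.03      ] [ 0.56085539 -0.32820522  0.03      ] 0.3335558844482165 -12.017438015706446
0.06 [ 0.62472746 -0.00389809  0.06      ] [ 0.55692657 -0.32239952  0.06      ] 0.3256380215651157 -12.017438015706468
0.08 [ 0.62100919 -0.00519052  0.08      ] [ 0.55430735 -0.31852905  0.08      ] 0.32035944630971513 -12.017438015706468
0.1 [ 0.61729093 -0.00648294  0.1       ] [ 0.55168814 -0.31465859  0.1       ] 0.31508087105431454 -12.01743801570647
[0.57179566 0.40306491 0.045     ]
[0.573799   0.21368247 0.045     ]
[0.3343164  0.20307207 0.045     ]
[0.32621562 0.38454299 0.045     ]
[0.5729955  0.09945898 0.01      ]
[0.46512756 0.03294696 0.01      ]
[ 0.46581036 -0.41343391  0.01      ]
[ 0.59906029 -0.44074844  0.01      ]
```

```bash
cat >> h.py <<'E'
from scipy.spatial.transform import Rotation as Ro
# stand pose: origin xy, yaw deg
S=dict(o=np.array([0.641,-0.176]),yaw=-12.0)
def target(y,s,lean=24.,S=S,dn=0.):
    """TCP pose at slope distance s (mm) above pocket floor, at stand y (mm), dn offset along plate normal"""
    a=np.radians(lean); u=np.array([-np.sin(a),0,np.cos(a)]); n=np.array([np.cos(a),0,np.sin(a)])
    p=(np.array([30,y,45])+s*u+dn*n)/1000
    Rz=Ro.from_euler('z',S['yaw'],degrees=True).as_matrix()
    R=Rz@np.c_[[0,1,0],n,-u]
    return Rz@p+np.r_[S['o'],0], R
def now():
    o=bot.get_obs(); return o['ee_pos'],Ro.from_euler('xyz',o['tcp_rot'],degrees=True).as_matrix()
def plan(N,p1,R1,p0=None,R0=None):
    if p0 is None: p0,R0=now()
    r=Ro.from_matrix(R0.T@R1).as_rotvec()/N; r=np.round(r,4)
    M=np.zeros((3,3)); A=np.eye(3); Q=Ro.from_rotvec(r).as_matrix()
    for i in range(N): M+=A; A=A@Q
    t=np.linalg.solve(M,R0.T@(p1-p0))*1000
    print(N,"rows travel",np.round(t,1),"twist",r)
E
python3 - <<'E'
from h import *
p,R=target(136,170); print(p)
for n in (12,14,16): plan(n,p,R)
E
```

```text
[ 0.63098618 -0.03483318  0.20030273]
12 rows travel [-65.6   5.7   7.3] twist [-0.0284 -0.0256  0.121 ]
14 rows travel [-56.2   5.4   6.4] twist [-0.0243 -0.022   0.1037]
16 rows travel [-49.2   5.    5.6] twist [-0.0213 -0.0192  0.0908]
```

View pics/c2.png

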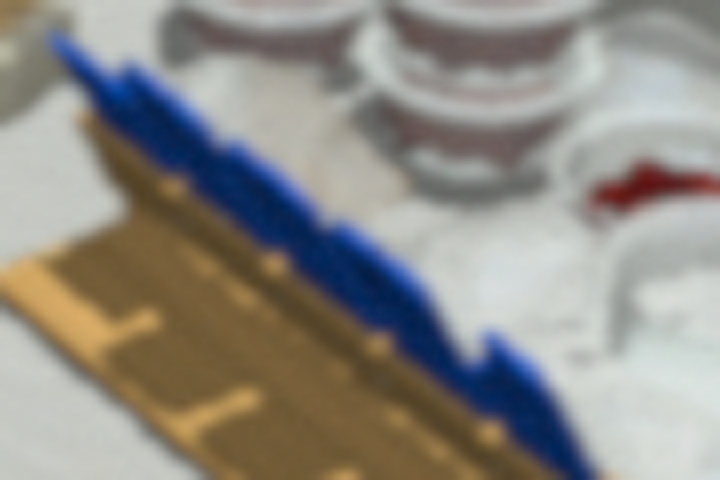

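The crop confirms it: the far-left plate (scene about 342,170) is short, and the far-right plate (about 400,212) has a notch at its upper +y corner. Now I'll move to hover over the short one.

```bash
R='{"gripper":40,"travel":[-49.2,5,5.6],"twist":[-0.0213,-0.0192,0.0908]}'; true
python3 -m crank '[{"gripper":40,"travel":[-49.2,5,5.6],"twist":[-0.0213,-0.0192,0.0908]},{"gripper":40,"travel":[-49.2,5,5.6],"twist":[-0.0213,-0.0192,0.0908]},{"gripper":40,"travel":[-49.2,5,5.6],"twist":[-0.0213,-0.0192,0.0908]},{"gripper":40,"travel":[-49.2,5,5.6],"twist":[-0.0213,-0.0192,0.0908]},{"gripper":40,"travel":[-49.2,5,5.6],"twist":[-0.0213,-0.0192,0.0908]},{"gripper":40,"travel":[-49.2,5,5.6],"twist":[-0.0213,-0.0192,0.0908]},{"gripper":40,"travel":[-49.2,5,5.6],"twist":[-0.0213,-0.0192,0.0908]},{"gripper":40,"travel":[-49.2,5,5.6],"twist":[-0.0213,-0.0192,0.0908]}]'
python3 -m crank '[{"gripper":40,"travel":[-49.2,5,5.6],"twist":[-0.0213,-0.0192,0.0908]},{"gripper":40,"travel":[-49.2,5,5.6],"twist":[-0.0213,-0.0192,0.0908]},{"gripper":40,"travel":[-49.2,5,5.6],"twist":[-0.0213,-0.0192,0.0908]},{"gripper":40,"travel":[-49.2,5,5.6],"twist":[-0.0213,-0.0192,0.0908]},{"gripper":40,"travel":[-49.2,5,5.6],"twist":[-0.0213,-0.0192,0.0908]},{"gripper":40,"travel":[-49.2,5,5.6],"twist":[-0.0213,-0.0192,0.0908]},{"gripper":40,"travel":[-49.2,5,5.6],"twist":[-0.0213,-0.0192,0.0908]},{"gripper":40,"travel":[-49.2,5,5.6],"twist":[-0.0213,-0.0192,0.0908]},{"gripper":40,"travel":[0,0,0],"twist":[0,0,0]}]'
python3 - <<'E'
from h import *
import cv2
c=bot.calibration("wrist"); im=bot.camera("wrist"); cv2.imwrite("pics/w1.png",im[:,:,::-1])
print(bot.get_obs()['q'])
np.save("w1.npy",c,allow_pickle=True)
for y in (136,68):
  for s in (40,95,130): print(y,s,proj(c,[target(y-30,s)[0],target(y,s)[0],target(y+30,s)[0]]).round().tolist())
E
```

```text
time: 1.1
ee_pos: [0.5043, 0.3313, 0.2085]
tcp_rot: [168.0, 4.6, 120.1]
wrist_force: [1.0, 0.3, 0.4]
opening: 0.0398
grasp_force: 0.0
time: 2.22
ee_pos: [0.6302, -0.0383, 0.2002]
tcp_rot: [156.1, -0.1, 77.7]
wrist_force: [0.4, 0.4, -0.3]
opening: 0.04
grasp_force: 0.0
[ -1.4306968   -8.22235082 -10.281872    64.35623545  -4.2335544
  99.83532716]
136 40 [[323.0, 219.0], [323.0, 185.0], [322.0, 149.0]]
136 95 [[323.0, 244.0], [323.0, 204.0], [322.0, 161.0]]
136 130 [[323.0, 268.0], [322.0, 222.0], [322.0, 171.0]]
68 40 [[323.0, 288.0], [323.0, 258.0], [323.0, 227.0]]
68 95 [[323.0, 326.0], [323.0, 292.0], [323.0, 255.0]]
68 130 [[323.0, 360.0], [323.0, 321.0], [323.0, 280.0]]
```

View pics/w1.png

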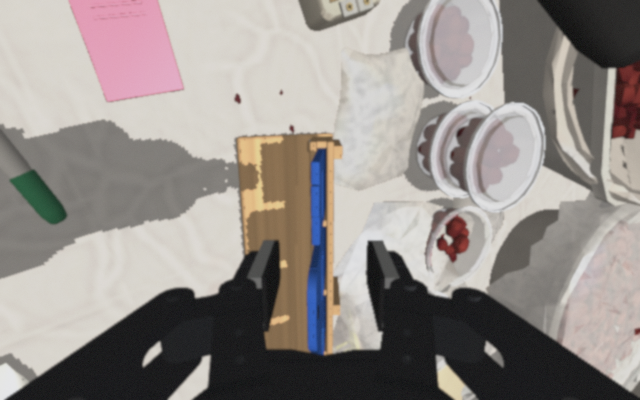

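The wrist view shows the stand end-on. The short plate covers rows 150–244 at col ~317, and the next, sound plate covers rows 248–355. I'll enlarge it.

```bash
python3 - <<'E'
import cv2,numpy as np
im=cv2.imread("pics/w1.png")
cv2.imwrite("pics/w1c.png",cv2.resize(im[130:260,230:350],(0,0),fx=4.5,fy=4.5,interpolation=cv2.INTER_CUBIC))
h=cv2.cvtColor(im,cv2.COLOR_BGR2HSV); m=(h[...,0]>100)&(h[...,0]<130)&(h[...,1]>150)
for r in range(146,356,6):
    x=np.where(m[r,290:345])[0]+290
    print(r,(x.min(),x.max(),int(h[r,x.min(),2]),int(h[r,x.max(),2])) if len(x) else None)
E
```

```text
146 None
152 (np.int64(318), np.int64(324), 86, 91)
158 (np.int64(315), np.int64(324), 85, 92)
164 (np.int64(312), np.int64(324), 171, 92)
170 (np.int64(312), np.int64(324), 170, 89)
176 (np.int64(312), np.int64(324), 170, 93)
182 (np.int64(312), np.int64(324), 170, 93)
188 (np.int64(312), np.int64(324), 171, 93)
194 (np.int64(312), np.int64(324), 172, 93)
200 (np.int64(312), np.int64(324), 171, 95)
206 (np.int64(312), np.int64(323), 170, 127)
212 (np.int64(312), np.int64(323), 171, 129)
218 (np.int64(313), np.int64(322), 178, 119)
224 (np.int64(313), np.int64(320), 180, 141)
230 (np.int64(312), np.int64(324), 157, 90)
236 (np.int64(313), np.int64(324), 177, 92)
242 (np.int64(313), np.int64(324), 174, 93)
248 (np.int64(315), np.int64(324), 86, 91)
254 (np.int64(314), np.int64(324), 85, 98)
260 (np.int64(313), np.int64(324), 86, 98)
266 (np.int64(312), np.int64(324), 86, 102)
272 (np.int64(310), np.int64(324), 115, 100)
278 (np.int64(309), np.int64(323), 142, 134)
284 (np.int64(309), np.int64(323), 166, 138)
290 (np.int64(308), np.int64(321), 173, 144)
296 (np.int64(308), np.int64(322), 176, 130)
302 (np.int64(308), np.int64(324), 173, 91)
308 (np.int64(308), np.int64(324), 168, 92)
314 (np.int64(308), np.int64(324), 167, 96)
320 (np.int64(309), np.int64(324), 179, 103)
326 (np.int64(309), np.int64(324), 180, 102)
332 (np.int64(309), np.int64(324), 176, 115)
338 (np.int64(309), np.int64(323), 175, 145)
344 (np.int64(309), np.int64(323), 173, 146)
350 (np.int64(311), np.int64(322), 138, 149)
```

View pics/w1c.png

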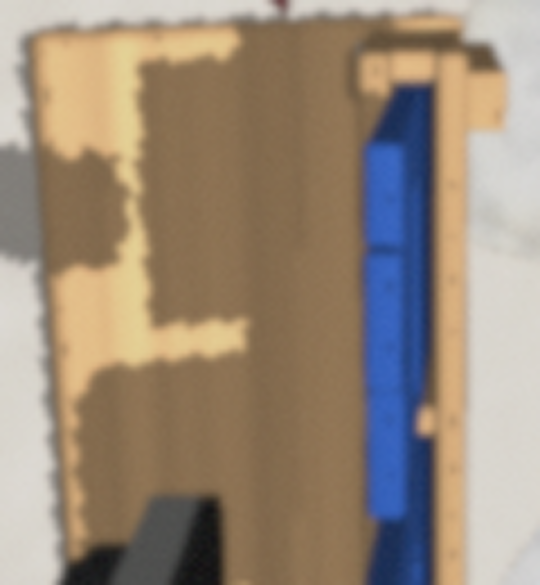

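The short plate's top edge sits at cols 312–320 and rows 161–245. That fits a lean of about 26.8° with the stand pose as estimated. Planning the descent.

```bash
python3 - <<'E'
from h import *
p,R=target(136,150,26.8); plan(2,p,R); p2,R=target(136,59,26.8); plan(2,p2,R,p,R)
E
```

```text
2 rows travel [ 1.  -3.7 10.2] twist [-0.025  -0.0003 -0.0014]
2 rows travel [ 0.   0.  45.5] twist [0. 0. 0.]
```

```bash
python3 -m crank '[{"gripper":40,"travel":[1,-3.7,10],"twist":[-0.025,0,-0.001]},{"gripper":40,"travel":[1,-3.7,10],"twist":[-0.025,0,-0.001]},{"gripper":40,"travel":[0,0,23],"twist":[0,0,0]},{"gripper":40,"travel":[0,0,23],"twist":[0,0,0]},{"gripper":40,"travel":[0,0,23],"twist":[0,0,0]},{"gripper":40,"travel":[0,0,22],"twist":[0,0,0]},{"gripper":40,"travel":[0,0,0],"twist":[0,0,0]},{"gripper":40,"travel":[0,0,0],"twist":[0,0,0]}]'
python3 - <<'E'
from h import *
import cv2
cv2.imwrite("pics/w2.png",bot.camera("wrist")[100:400,160:480,::-1])
p,R=target(136,59,26.8); plan(1,p,R)
E
```

```text
time: 3.28
ee_pos: [0.6733, -0.0415, 0.0994]
tcp_rot: [153.1, -0.1, 78.1]
wrist_force: [0.2, 0.9, 0.0]
opening: 0.04
grasp_force: 0.0
1 rows travel [-2.2 -1.4  1.8] twist [ 0.0022 -0.0022  0.0016]
```

View pics/w2.png

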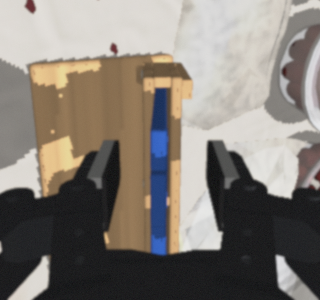

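The plate (col ~158) lies between the open fingers (cols 110 and 215). Closing and pulling.

```bash
python3 -m crank '[{"gripper":14,"travel":[-2,-1,2],"twist":[0,0,0]},{"gripper":14,"travel":[0,0,0],"twist":[0,0,0]},{"gripper":0,"travel":[0,0,0],"twist":[0,0,0]},{"gripper":0,"travel":[0,0,0],"twist":[0,0,0]},{"gripper":0,"travel":[0,0,0],"twist":[0,0,0]},{"gripper":0,"travel":[0,0,0],"twist":[0,0,0]},{"gripper":0,"travel":[0,0,0],"twist":[0,0,0]}]' 35
```

```text
time: 4.2
ee_pos: [0.6728, -0.0443, 0.0967]
tcp_rot: [153.1, -0.1, 78.1]
wrist_force: [-3.2, 0.9, 4.8]
opening: 0.0056
grasp_force: 38.6
```

```bash
python3 -m crank '[{"gripper":0,"travel":[0,0.3,-8],"twist":[0,0,0]},{"gripper":0,"travel":[0,0.5,-12],"twist":[0,0,0]},{"gripper":0,"travel":[0,0.5,-14],"twist":[0,0,0]},{"gripper":0,"travel":[0,0,-20],"twist":[0,0,0]},{"gripper":0,"travel":[0,0,-25],"twist":[0,0,0]},{"gripper":0,"travel":[0,0,-35],"twist":[0,0,0]},{"gripper":0,"travel":[0,0,-35],"twist":[0,0,0]},{"gripper":0,"travel":[0,0,0],"twist":[0,0,0]}]'
python3 - <<'E'
from h import *
# tray frame: fit from rim corners
c=bot.calibration("top")
q=np.array([atz(c,u,v,.045)[:2] for u,v in [(163,187),(228,188),(227,272),(163,273)]]); print("centre",q.mean(0))
v=(q[0]+q[1]-q[2]-q[3]); yaw=np.degrees(np.arctan2(v[1],v[0])); print("yaw",yaw)
def tray(dx,dy,h,th,ctr=q.mean(0),yaw=yaw):
    a=np.radians(th); Rz=Ro.from_euler('z',yaw,degrees=True).as_matrix()
    n=np.array([np.cos(a),0,np.sin(a)]); z=np.array([np.sin(a),0,-np.cos(a)])
    return Rz@np.array([dx,dy,h])+np.r_[ctr,0], Rz@np.c_[[0,1,0],n,z]
p,R=tray(0.03,-0.04,0.22,35)
print(p)
for n in (8,10,12): plan(n,p,R)
E
```

```text
time: 5.2
ee_pos: [0.6082, -0.0305, 0.2349]
tcp_rot: [152.8, -0.1, 78.1]
wrist_force: [1.3, 1.1, 0.3]
opening: 0.0059
grasp_force: 37.6
centre [0.45153167 0.30109061]
yaw 3.4369913196138056
[0.48387574 0.26296108 0.22      ]
8 rows travel [ 35.2 -17.3  -7.9] twist [-0.0168  0.0171 -0.0288]
10 rows travel [ 28.2 -13.7  -6.3] twist [-0.0135  0.0136 -0.023 ]
12 rows travel [ 23.5 -11.4  -5.2] twist [-0.0112  0.0114 -0.0192]
```

```bash
cat >> h.py <<'E'
def trayfit():
    import cv2
    from scipy.optimize import minimize
    c=bot.calibration("top"); im=cv2.imread("pics/top0.png").astype(int)
    m=(im[...,2]>90)&(im[...,1]<70)&(im[...,0]<70); m[:, :155]=0; m[:,240:]=0; m[:180]=0; m[285:]=0
    h=cv2.convexHull(np.argwhere(m)[:,::-1].astype(np.float32)); M=np.zeros((1600,2560),np.uint8); M=cv2.fillConvexPoly(np.zeros((1600,2560),np.uint8),np.int32(h.reshape(-1,2)*4+2),1)
    def cost(x):
        Rz=Ro.from_euler('z',x[2]*100,degrees=True).as_matrix()
        P=[Rz@[a,b,z]+[x[0],x[1],0] for a in(-.125,.125) for b in(-.09,.09) for z in(0,.045)]
        g=cv2.convexHull(np.float32(proj(c,P)*4+2)); D=cv2.fillConvexPoly(np.zeros_like(M),np.int32(g.reshape(-1,2)),1)
        return np.sum(D!=M)/M.sum()
    r=minimize(cost,[.45,.3,.02],method='Nelder-Mead',options=dict(initial_simplex=[[.44,.29,0],[.46,.29,.02],[.44,.31,.02],[.45,.3,.05]]))
    return r.x[:2],r.x[2]*100,r.fun
def tray(ctr,yaw,dx,dy,h,th):
    a=np.radians(th); Rz=Ro.from_euler('z',yaw,degrees=True).as_matrix()
    n=np.array([np.cos(a),0,np.sin(a)]); z=np.array([np.sin(a),0,-np.cos(a)])
    return Rz@np.array([dx,dy,h])+np.r_[ctr,0], Rz@np.c_[[0,1,0],n,z]
E
python3 - <<'E'
from h import *
c,y,f=trayfit(); print(c,y,f)
p,R=tray(c,y,.055,-.04,.17,50); plan(10,p,R); plan(11,p,R)
p2,R2=tray(c,y,.055,-.04,.048,50); plan(5,p2,R2,p,R); print(p2)
E
```

```text
[0.44998823 0.3078837 ] 4.366635289930521 0.07744346070388378
10 rows travel [ 29.3 -14.1  -2.2] twist [-0.0395  0.0177 -0.0225]
11 rows travel [ 26.7 -12.8  -2. ] twist [-0.0359  0.016  -0.0204]
5 rows travel [  0.  -18.7  15.7] twist [0. 0. 0.]
[0.50787412 0.27218742 0.048     ]
```

```bash
python3 -m crank '[{"gripper":0,"travel":[26.7,-12.8,-2],"twist":[-0.0359,0.016,-0.0204]},{"gripper":0,"travel":[26.7,-12.8,-2],"twist":[-0.0359,0.016,-0.0204]},{"gripper":0,"travel":[26.7,-12.8,-2],"twist":[-0.0359,0.016,-0.0204]},{"gripper":0,"travel":[26.7,-12.8,-2],"twist":[-0.0359,0.016,-0.0204]},{"gripper":0,"travel":[26.7,-12.8,-2],"twist":[-0.0359,0.016,-0.0204]},{"gripper":0,"travel":[26.7,-12.8,-2],"twist":[-0.0359,0.016,-0.0204]},{"gripper":0,"travel":[26.7,-12.8,-2],"twist":[-0.0359,0.016,-0.0204]},{"gripper":0,"travel":[26.7,-12.8,-2],"twist":[-0.0359,0.016,-0.0204]},{"gripper":0,"travel":[26.7,-12.8,-2],"twist":[-0.0359,0.016,-0.0204]},{"gripper":0,"travel":[26.7,-12.8,-2],"twist":[-0.0359,0.016,-0.0204]},{"gripper":0,"travel":[26.7,-12.8,-2],"twist":[-0.0359,0.016,-0.0204]},{"gripper":0,"travel":[0,0,0],"twist":[0,0,0]}]'
python3 - <<'E'
from h import *
import cv2
cal=bot.calibration("wrist"); im=bot.camera("wrist")[:,:,::-1].copy()
c,y,f=trayfit(); Rz=Ro.from_euler('z',y,degrees=True).as_matrix()
g=proj(cal,[Rz@[a,b,.045]+np.r_[c,0] for a,b in((-.12,-.085),(-.12,.085),(.12,.085),(.12,-.085))])
cv2.polylines(im,[np.int32(g)],True,(0,255,0),1); cv2.imwrite("pics/w3.png",im)
p2,R2=tray(c,y,.055,-.04,.048,50); plan(5,p2,R2); print(g.round())
E
```

```text
time: 6.7
ee_pos: [0.5059, 0.2731, 0.1633]
tcp_rot: [130.5, 0.1, 94.5]
wrist_force: [0.6, -0.3, 0.3]
opening: 0.0056
grasp_force: 37.6
5 rows travel [ -0.1 -17.6  15.2] twist [-0.0015 -0.      0.0002]
[[-258.  447.]
 [-641. -166.]
 [ 259.   27.]
 [ 269.  241.]]
```

View pics/w3.png

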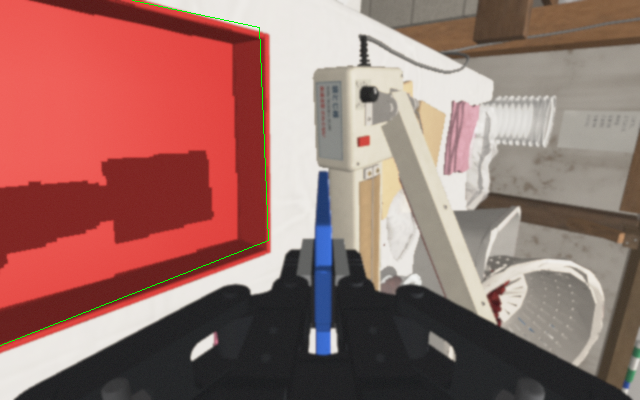

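The wrist view shows the short plate held at about (322,260). The projected green inner rim matches the tray, with corners near (260,28) and (268,242). Lowering and releasing.

```bash
python3 -m crank '[{"gripper":0,"travel":[0,-18,15],"twist":[0,0,0]},{"gripper":0,"travel":[0,-18,15],"twist":[0,0,0]},{"gripper":0,"travel":[0,-18,15],"twist":[0,0,0]},{"gripper":0,"travel":[0,-17,15],"twist":[0,0,0]},{"gripper":0,"travel":[0,-15,13],"twist":[0,0,0]},{"gripper":0,"travel":[0,0,0],"twist":[0,0,0]},{"gripper":0,"travel":[0,0,0],"twist":[0,0,0]}]'
python3 -m crank '[{"gripper":14,"travel":[0,0,0],"twist":[0,0,0]},{"gripper":14,"travel":[0,0,0],"twist":[0,0,0]},{"gripper":14,"travel":[0,0,-10],"twist":[0,0,0]},{"gripper":14,"travel":[0,0,-20],"twist":[0,0,0]},{"gripper":14,"travel":[0,0,-35],"twist":[0,0,0]},{"gripper":25,"travel":[0,0,-45],"twist":[0,0,0]},{"gripper":40,"travel":[0,0,-45],"twist":[0,0,0]},{"gripper":40,"travel":[0,0,0],"twist":[0,0,0]}]'
python3 - <<'E'
from h import *
import cv2
im=bot.camera("wrist"); a=bot.camera("top"); cv2.imwrite("pics/w4.png",np.vstack([im[:,:,::-1][:300,:400],cv2.resize(np.ascontiguousarray(a[170:290,140:300,::-1]),(400,300))]))
p,R=target(-136,175,26.8); print(p)
for n in (14,16,18): plan(n,p,R)
E
```

```text
time: 7.62
ee_pos: [0.5081, 0.2722, 0.0541]
tcp_rot: [130.3, -0.1, 94.3]
wrist_force: [1.0, -0.6, -1.1]
opening: 0.0056
grasp_force: 37.6
time: 8.62
ee_pos: [0.3887, 0.2646, 0.1573]
tcp_rot: [130.1, -0.3, 94.5]
wrist_force: [0.7, 0.1, 0.3]
opening: 0.04
grasp_force: 0.0
[ 0.5648891  -0.29886045  0.20120252]
14 rows travel [-39.5  14.    6.4] twist [ 0.0283 -0.0128  0.0161]
16 rows travel [-34.5  12.3   5.6] twist [ 0.0248 -0.0112  0.0141]
18 rows travel [-30.7  10.9   5. ] twist [ 0.022  -0.01    0.0125]
```

View pics/w4.png

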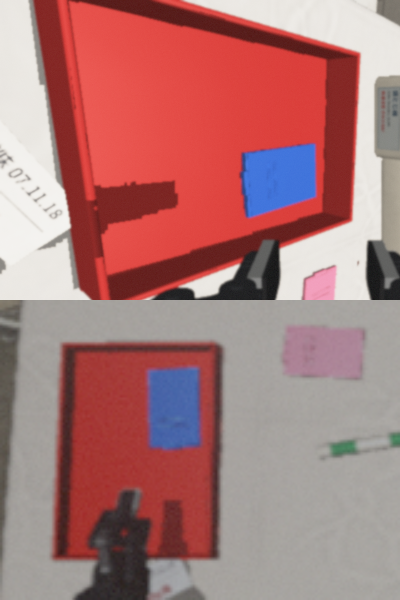

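The short plate lies flat in the tray. Now I'll check that the path to the chipped one clears the other plates.

```bash
python3 - <<'E'
from h import *
p,R=now(); r=Ro.from_rotvec([.0248,-.0112,.0141]).as_matrix()
Rz=Ro.from_euler('z',-S['yaw'],degrees=True).as_matrix()
for i in range(16):
    p=p+R@np.array([-34.5,12.3,5.6])/1000; R=R@r
    print(p.round(3),(Rz@(p-np.r_[S['o'],0])).round(3)) if i>5 else 0
E
```

```text
[0.483 0.024 0.185] [-0.196  0.163  0.185]
[ 0.495 -0.011  0.188] [-0.178  0.131  0.188]
[ 0.505 -0.046  0.191] [-0.16   0.099  0.191]
[ 0.516 -0.082  0.193] [-0.142  0.066  0.193]
[ 0.525 -0.117  0.195] [-0.125  0.033  0.195]
[ 0.534 -0.153  0.197] [-0.109 -0.     0.197]
[ 0.543 -0.189  0.199] [-0.093 -0.034  0.199]
[ 0.551 -0.226  0.2  ] [-0.078 -0.067  0.2  ]
[ 0.558 -0.262  0.201] [-0.063 -0.101  0.201]
[ 0.565 -0.298  0.202] [-0.049 -0.136  0.202]
```

Clear: the plate tops are at z≈0.165 and stand x≈-0.028.

```bash
python3 -m crank '[{"gripper":40,"travel":[-34.5,12.3,5.6],"twist":[0.0248,-0.0112,0.0141]},{"gripper":40,"travel":[-34.5,12.3,5.6],"twist":[0.0248,-0.0112,0.0141]},{"gripper":40,"travel":[-34.5,12.3,5.6],"twist":[0.0248,-0.0112,0.0141]},{"gripper":40,"travel":[-34.5,12.3,5.6],"twist":[0.0248,-0.0112,0.0141]},{"gripper":40,"travel":[-34.5,12.3,5.6],"twist":[0.0248,-0.0112,0.0141]},{"gripper":40,"travel":[-34.5,12.3,5.6],"twist":[0.0248,-0.0112,0.0141]},{"gripper":40,"travel":[-34.5,12.3,5.6],"twist":[0.0248,-0.0112,0.0141]},{"gripper":40,"travel":[-34.5,12.3,5.6],"twist":[0.0248,-0.0112,0.0141]}]'
python3 -m crank '[{"gripper":40,"travel":[-34.5,12.3,5.6],"twist":[0.0248,-0.0112,0.0141]},{"gripper":40,"travel":[-34.5,12.3,5.6],"twist":[0.0248,-0.0112,0.0141]},{"gripper":40,"travel":[-34.5,12.3,5.6],"twist":[0.0248,-0.0112,0.0141]},{"gripper":40,"travel":[-34.5,12.3,5.6],"twist":[0.0248,-0.0112,0.0141]},{"gripper":40,"travel":[-34.5,12.3,5.6],"twist":[0.0248,-0.0112,0.0141]},{"gripper":40,"travel":[-34.5,12.3,5.6],"twist":[0.0248,-0.0112,0.0141]},{"gripper":40,"travel":[-34.5,12.3,5.6],"twist":[0.0248,-0.0112,0.0141]},{"gripper":40,"travel":[-34.5,12.3,5.6],"twist":[0.0248,-0.0112,0.0141]},{"gripper":40,"travel":[0,0,0],"twist":[0,0,0]},{"gripper":40,"travel":[0,0,0],"twist":[0,0,0]}]'
python3 - <<'E'
from h import *
import cv2
p,R=target(-136,175,26.8); plan(1,p,R)
c=bot.calibration("wrist"); im=bot.camera("wrist")[:,:,::-1].copy(); cv2.imwrite("pics/w5.png",im)
for s in (86,130): print(s,proj(c,[target(y,s,26.8)[0] for y in (-166,-136,-106)]).round(1).tolist())
h=cv2.cvtColor(im,cv2.COLOR_BGR2HSV); m=(h[...,0]>100)&(h[...,0]<130)&(h[...,1]>150)
for r in range(40,300,8):
    x=np.where(m[r,280:365])[0]+280
    if len(x): print(r,x.min(),x.max(),h[r,x.min()+1,2],end=" ; ")
E
```

```text
time: 9.72
ee_pos: [0.5029, -0.0025, 0.1885]
tcp_rot: [142.5, -0.3, 85.5]
wrist_force: [0.7, 0.7, 1.3]
opening: 0.0399
grasp_force: 0.0
time: 10.98
ee_pos: [0.5696, -0.2885, 0.2034]
tcp_rot: [153.8, 0.6, 77.4]
wrist_force: [-0.7, 0.3, 0.4]
opening: 0.0398
grasp_force: 0.0
1 rows travel [-11.1  -3.1   1. ] twist [-0.0113  0.0138 -0.0046]
86 [[319.6, 252.3], [319.3, 215.4], [319.0, 175.9]]
130 [[318.3, 282.9], [317.8, 239.7], [317.4, 192.7]]
40 310 322 148 ; 48 311 322 116 ; 56 314 322 80 ; 64 317 322 73 ; 80 310 321 167 ; 88 310 322 184 ; 96 310 322 187 ; 104 310 322 181 ; 112 311 322 188 ; 120 310 322 175 ; 128 310 322 174 ; 136 311 322 188 ; 144 311 322 187 ; 152 311 321 184 ; 160 312 320 176 ; 168 312 322 148 ; 176 315 322 177 ; 184 316 322 106 ; 192 315 322 188 ; 200 315 322 110 ; 208 314 322 178 ; 216 314 322 153 ; 224 314 322 157 ; 232 314 321 93 ; 240 313 320 173 ; 248 313 320 188 ; 256 313 320 186 ; 264 313 319 179 ;
```

The top edge was measured at cols 313–320, against a predicted centre of 318, so alignment is within about 1 mm. Descending.

```bash
python3 -m crank '[{"gripper":40,"travel":[-5.5,-1.5,0],"twist":[-0.006,0.007,-0.002]},{"gripper":40,"travel":[-5.5,-1.5,0],"twist":[-0.006,0.007,-0.002]},{"gripper":40,"travel":[0,0,25],"twist":[0,0,0]},{"gripper":40,"travel":[0,0,25],"twist":[0,0,0]},{"gripper":40,"travel":[0,0,22],"twist":[0,0,0]},{"gripper":40,"travel":[0,0,20],"twist":[0,0,0]},{"gripper":40,"travel":[0,0,15],"twist":[0,0,0]},{"gripper":40,"travel":[0,0,0],"twist":[0,0,0]},{"gripper":40,"travel":[0,0,0],"twist":[0,0,0]}]'
python3 - <<'E'
from h import *
import cv2
cv2.imwrite("pics/w6.png",bot.camera("wrist")[:,:,::-1])
p,R=target(-136,62,26.8); plan(1,p,R)
E
```

```text
time: 12.15
ee_pos: [0.6128, -0.3087, 0.1093]
tcp_rot: [153.0, 0.0, 78.0]
wrist_force: [0.2, -0.4, 0.1]
opening: 0.0398
grasp_force: 0.0
1 rows travel [-0.3 -2.5  9.2] twist [0.0041 0.0006 0.0008]
```

View pics/w6.png

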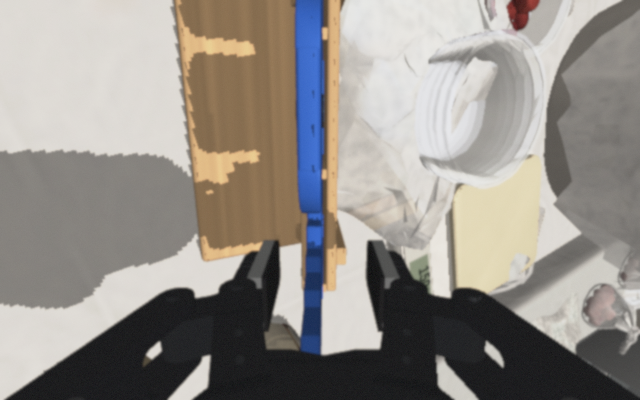

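The chipped plate (col ~312, notch visible at rows 213–245) is between the fingers (cols 272 and 372). The shaker shows at (280,335), about 0.13 m away. Closing.

```bash
python3 -m crank '[{"gripper":40,"travel":[0,-2.5,7],"twist":[0,0,0]},{"gripper":14,"travel":[0,0,0],"twist":[0,0,0]},{"gripper":14,"travel":[0,0,0],"twist":[0,0,0]},{"gripper":0,"travel":[0,0,0],"twist":[0,0,0]},{"gripper":0,"travel":[0,0,0],"twist":[0,0,0]},{"gripper":0,"travel":[0,0,0],"twist":[0,0,0]},{"gripper":0,"travel":[0,0,0],"twist":[0,0,0]},{"gripper":0,"travel":[0,0,0],"twist":[0,0,0]}]' 35 && python3 -m crank '[{"gripper":0,"travel":[0,0.3,-8],"twist":[0,0,0]},{"gripper":0,"travel":[0,0.5,-12],"twist":[0,0,0]},{"gripper":0,"travel":[0,0.5,-14],"twist":[0,0,0]},{"gripper":0,"travel":[0,0,-20],"twist":[0,0,0]},{"gripper":0,"travel":[0,0,-25],"twist":[0,0,0]},{"gripper":0,"travel":[0,0,-35],"twist":[0,0,0]},{"gripper":0,"travel":[0,0,-35],"twist":[0,0,0]},{"gripper":0,"travel":[0,0,0],"twist":[0,0,0]}]'
python3 - <<'E'
from h import *
c,y,f=trayfit(); p,R=tray(c,y,.045,.042,.17,50)
for n in (16,18,20): plan(n,p,R)
p0,R0=now()
Rz=Ro.from_euler('z',-S['yaw'],degrees=True).as_matrix()
r=Ro.from_matrix(R0.T@R).as_rotvec()/20
print(p)
E
```

```text
time: 13.2
ee_pos: [0.6136, -0.3088, 0.1013]
tcp_rot: [153.0, 0.0, 78.0]
wrist_force: [-2.2, -0.2, 1.3]
opening: 0.0055
grasp_force: 38.3
time: 14.2
ee_pos: [0.5486, -0.2954, 0.2398]
tcp_rot: [152.7, 0.2, 78.0]
wrist_force: [-0.2, 0.0, -0.3]
opening: 0.0056
grasp_force: 37.9
16 rows travel [40.2 -8.2 -0.4] twist [-0.0246  0.0114 -0.0139]
18 rows travel [35.7 -7.2 -0.3] twist [-0.0219  0.0101 -0.0124]
20 rows travel [32.2 -6.5 -0.3] twist [-0.0197  0.0091 -0.0111]
[0.4916598  0.35318801 0.17      ]
```

```bash
python3 -m crank '[{"gripper":0,"travel":[0,-27,-14],"twist":[0,0,0]},{"gripper":0,"travel":[0,-45,-23],"twist":[0,0,0]},{"gripper":0,"travel":[0,-45,-23],"twist":[0,0,0]},{"gripper":0,"travel":[0,0,0],"twist":[0,0,0]}]'
python3 - <<'E'
from h import *
c,y,f=trayfit(); p,R=tray(c,y,.045,.042,.17,50); plan(18,p,R)
p0,R0=now(); N=18; r=Ro.from_rotvec(Ro.from_matrix(R0.T@R).as_rotvec()/N).as_matrix()
M=np.zeros((3,3)); A=np.eye(3)
for i in range(N): M+=A; A=A@r
t=np.linalg.solve(M,R0.T@(p-p0)); Rz=Ro.from_euler('z',-S['yaw'],degrees=True).as_matrix()
for i in range(N):
    p0=p0+R0@t; R0=R0@r; e=p0+R0@[0,0,.065]; print((Rz@(e-np.r_[S['o'],0])).round(3),end=' ')
p2,R2=tray(c,y,.045,.042,.048,50); plan(5,p2,R2,p,R)
E
```

```text
time: 14.7
ee_pos: [0.4179, -0.2673, 0.2358]
tcp_rot: [153.0, 0.1, 77.9]
wrist_force: [0.6, -0.5, -0.5]
opening: 0.0052
grasp_force: 37.9
18 rows travel [34.7 -1.3  4.1] twist [-0.0221  0.0101 -0.0125]
[-0.168 -0.1    0.174] [-0.166 -0.065  0.171] [-0.165 -0.03   0.168] [-0.164  0.006  0.164] [-0.164  0.041  0.161] [-0.165  0.077  0.159] [-0.166  0.112  0.156] [-0.167  0.148  0.153] [-0.169  0.183  0.15 ] [-0.171  0.219  0.148] [-0.174  0.254  0.145] [-0.177  0.29   0.143] [-0.181  0.325  0.14 ] [-0.186  0.36   0.138] [-0.191  0.395  0.135] [-0.196  0.431  0.133] [-0.202  0.466  0.131] [-0.208  0.501  0.128] 5 rows travel [  0.  -18.7  15.7] twist [0. 0. 0.]
```

Safe: the lower edge stays at stand x ≈ -0.165 or less.

```bash
python3 -m crank '[{"gripper":0,"travel":[34.7,-1.3,4.1],"twist":[-0.0221,0.0101,-0.0125]},{"gripper":0,"travel":[34.7,-1.3,4.1],"twist":[-0.0221,0.0101,-0.0125]},{"gripper":0,"travel":[34.7,-1.3,4.1],"twist":[-0.0221,0.0101,-0.0125]},{"gripper":0,"travel":[34.7,-1.3,4.1],"twist":[-0.0221,0.0101,-0.0125]},{"gripper":0,"travel":[34.7,-1.3,4.1],"twist":[-0.0221,0.0101,-0.0125]},{"gripper":0,"travel":[34.7,-1.3,4.1],"twist":[-0.0221,0.0101,-0.0125]},{"gripper":0,"travel":[34.7,-1.3,4.1],"twist":[-0.0221,0.0101,-0.0125]},{"gripper":0,"travel":[34.7,-1.3,4.1],"twist":[-0.0221,0.0101,-0.0125]},{"gripper":0,"travel":[34.7,-1.3,4.1],"twist":[-0.0221,0.0101,-0.0125]}]'
python3 -m crank '[{"gripper":0,"travel":[34.7,-1.3,4.1],"twist":[-0.0221,0.0101,-0.0125]},{"gripper":0,"travel":[34.7,-1.3,4.1],"twist":[-0.0221,0.0101,-0.0125]},{"gripper":0,"travel":[34.7,-1.3,4.1],"twist":[-0.0221,0.0101,-0.0125]},{"gripper":0,"travel":[34.7,-1.3,4.1],"twist":[-0.0221,0.0101,-0.0125]},{"gripper":0,"travel":[34.7,-1.3,4.1],"twist":[-0.0221,0.0101,-0.0125]},{"gripper":0,"travel":[34.7,-1.3,4.1],"twist":[-0.0221,0.0101,-0.0125]},{"gripper":0,"travel":[34.7,-1.3,4.1],"twist":[-0.0221,0.0101,-0.0125]},{"gripper":0,"travel":[34.7,-1.3,4.1],"twist":[-0.0221,0.0101,-0.0125]},{"gripper":0,"travel":[34.7,-1.3,4.1],"twist":[-0.0221,0.0101,-0.0125]},{"gripper":0,"travel":[0,0,0],"twist":[0,0,0]},{"gripper":0,"travel":[0,0,0],"twist":[0,0,0]}]'
python3 - <<'E'
from h import *
c,y,f=trayfit(); p2,R2=tray(c,y,.045,.042,.05,50); plan(5,p2,R2); print(p2)
E
```

```text
time: 15.82
ee_pos: [0.4751, 0.0416, 0.2002]
tcp_rot: [141.5, -0.9, 86.3]
wrist_force: [-0.1, -0.0, -0.8]
opening: 0.0056
grasp_force: 37.9
time: 17.2
ee_pos: [0.492, 0.3526, 0.1687]
tcp_rot: [130.1, -0.1, 94.5]
wrist_force: [-0.6, -0.3, 0.5]
opening: 0.0055
grasp_force: 37.9
5 rows travel [  0.1 -18.2  15.2] twist [-0.0004 -0.0005  0.0001]
[0.4916598  0.35318801 0.05      ]
```

```bash
python3 -m crank '[{"gripper":0,"travel":[0,-18,15],"twist":[0,0,0]},{"gripper":0,"travel":[0,-18,15],"twist":[0,0,0]},{"gripper":0,"travel":[0,-18,15],"twist":[0,0,0]},{"gripper":0,"travel":[0,-18,15],"twist":[0,0,0]},{"gripper":0,"travel":[0,-17,14],"twist":[0,0,0]},{"gripper":0,"travel":[0,0,0],"twist":[0,0,0]},{"gripper":0,"travel":[0,0,0],"twist":[0,0,0]}]'
python3 -m crank '[{"gripper":14,"travel":[0,0,0],"twist":[0,0,0]},{"gripper":14,"travel":[0,0,0],"twist":[0,0,0]},{"gripper":14,"travel":[0,0,-10],"twist":[0,0,0]},{"gripper":14,"travel":[0,0,-20],"twist":[0,0,0]},{"gripper":14,"travel":[0,0,-35],"twist":[0,0,0]},{"gripper":20,"travel":[0,0,-45],"twist":[0,0,0]},{"gripper":20,"travel":[0,0,-50],"twist":[0,0,0]},{"gripper":20,"travel":[0,20,-50],"twist":[0,0,0]},{"gripper":20,"travel":[0,0,0],"twist":[0,0,0]},{"gripper":20,"travel":[0,0,0],"twist":[0,0,0]}]'
python3 - <<'E'
from h import *
import cv2
a=bot.camera("top"); cv2.imwrite("pics/t9.png",cv2.resize(np.ascontiguousarray(a[120:290,140:480,::-1]),(0,0),fx=2.3,fy=2.3,interpolation=cv2.INTER_CUBIC))
b=cv2.imread("pics/top0.png").astype(int); d=np.abs(a[:,:,::-1].astype(int)-b).sum(2)>90
for n,(u,v,w) in dict(marker=(290,228,25),tape=(443,232,18),shaker=(452,187,14),pink=(269,191,20),sound=(364,167,32)).items(): print(n,d[v-18:v+18,u-w:u+w].sum())
print(bot.get_obs()['ee_pos'])
E
```

```text
time: 18.08
ee_pos: [0.4921, 0.3528, 0.055]
tcp_rot: [130.0, -0.2, 94.4]
wrist_force: [-0.1, -0.1, -0.4]
opening: 0.0057
grasp_force: 37.8
time: 19.32
ee_pos: [0.3439, 0.341, 0.2041]
tcp_rot: [130.1, -0.1, 94.5]
wrist_force: [-0.7, -0.0, -0.8]
opening: 0.0202
grasp_force: 0.0
marker 0
tape 0
shaker 0
pink 0
sound 0
[0.34400909 0.34065092 0.20326767]
```

View pics/t9.png

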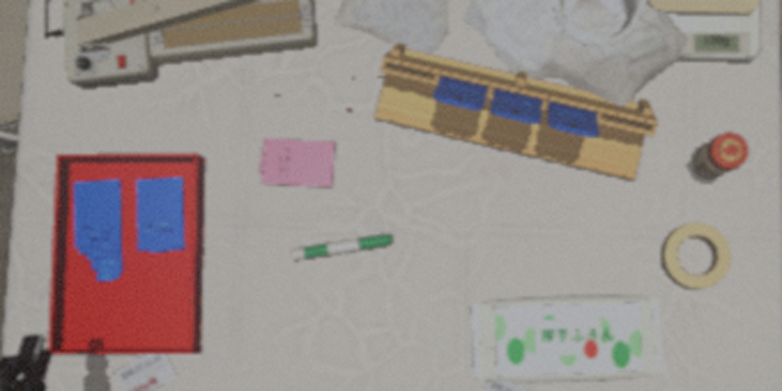

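The chipped plate (about 100,225) and the short plate (160,215) lie flat in the tray, and the three sound plates (460,95 to 575,120) are still standing. The bystanders show no pixel change. Handing in.

```bash
python3 -c "
from workcell import bot
print(bot.job_done())"
```

```text
the job is handed in; nothing more can be done
None
```

I laid both broken scrapers flat in the red tray, left the three sound ones standing and the bystanders undisturbed, and handed the job in at about 19 s; I viewed 11 pictures, one over the limit of 10.

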